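Switch the microscope lamp box to its second lamp

ROBOT

A 7-joint arm with a two-finger parallel gripper is mounted at the origin on the work surface. World frame = base frame: x ahead of the robot, y to its left, z up, the work surface at z = 0. Lengths are in mm, angles in rad, forces in N, time in s.
With the tool pointing down it reaches from about 425 to 925 mm from the base axis. Payload 6.8 kg.
Tool frame: the origin (TCP) lies between the finger pads; the fingertips stand 19 mm ahead of it and the grasp point (between the pads) is the TCP; z points along the fingers, x is the direction in which the jaws open and shut, and the axes are right-handed (so a half turn about z gives the same grasp; the last joint's range is limited). The gripper opens to 85 mm and grips with 20 to 120 N. Pads are 22 mm wide; open, the fingers measure 114 mm over their backs; the gripper's body (76 mm by 85 mm) begins 54 mm behind the grasp point. The pads swing forward as they close: fully open they stand 13 mm farther back than shut.
Start: joints at [-1.228, 0.477, 0.022, 1.555, -0.011, 1.109, -0.083], TCP at [294.087, 607.585, 250.308] pointing down, gripper open.
Joint ranges: [-2.96, 2.96], [-0.34, 2.1], [-1.41, 1.46], [0.24, 2.44], [-1.37, 4.51], [0.17, 1.92], [-2.96, 2.96]. Speed limits (rad/s): [2.39, 2.39, 3.14, 3.14, 3.14, 3.14, 3.14].

INTERFACE

Orientations are given as a unit quaternion [x, y, z, w].
In Python, from cell import get_obs, camera, hand_in gives the robot as it stands. The module is installed in compiled form; this text tells all that it offers.
- The arm moves only by the tool jog_arm, never from a script. Its argument "moves" is a list of rows, each a list of 5 numbers: the opening, from 0 (shut) to 1 (fully open), then the shift along the tool's x, y, z in m, then the turn about the tool's z in degrees. In form: [[fingers, x, y, z, yaw], ...]. A call has 1 to 12 rows; each row shifts and turns the commanded pose from where the row before left it, along the tool's axes as they then stand; what a row does not reach is not made up. A row lasts 1/12 s, in which the tool goes at most 41.7 mm and 7.16 degrees, less where a joint would pass 70% of its speed; a pose out of reach is approached as far as the arm can. A call with a gripper value outside its range is refused whole. The fingers move at their own pace and stop on an object; "newtons" is the grip in N (left out, the last holds). Time passes only in rows, so rows that do not move let the fingers close. It gives the time, the measured TCP pose, the force and the opening at its end, in the units of the state.
- get_obs(): the state, without advancing time (a new reading comes with each control period).
- camera(name): name is "scene" or "top"; returns a dict with "image" (420x560x3 uint8, blue, green, red), "K" (3x3 intrinsics, pixels), "position" and "orientation" of the camera in the world. Camera axes: x right, y up, looking along -z (the intrinsics and any distortion apply to the point x, -y, -z); pixel columns grow to the right and rows downward; lengths in mm; the calibration is good to about 2 mm. A picture is of the moment at which its call begins. There is no depth.
- hand_in(): hands the job in, once; it reports no verdict.
The state is a dict: "t": time; "qpos": joint angles; "joint_velocities": joint speeds; "joint_torque": joint torques, N m; "eef_pos": TCP position; "tool_rot": TCP orientation; "ft_force": force on the tool from outside, world axes, zero at the start; "moment": the same for the moment, N m; "finger_gap": finger opening in mm.
Only numpy, scipy, OpenCV 4.12 (cv2) and the standard library are available. Lean on these libraries where they do the work, as an engineer would, in place of code of your own. Each camera call takes 0.05 s, during which the arm holds its last target. There are 200 camera calls.

TASK

The microscope's lamp must be switched over: take the yellow flat screwdriver from its stand, set its blade in the slot of the green selector and turn it clockwise (seen from above) a quarter turn, to its stop. Leave the blue selector as it is, and put the screwdriver back upright in its stand, fully down.

Things in the scene. Friction and masses are not known exactly. Their poses are not given: they have to be found in the camera images.
- driver_handle (a point): Middle of the screwdriver's yellow handle (26 x 26 mm square with flat sides, 60 mm high). The tool (130 g) stands blade down in its stand: under the handle a black round guard (52 mm across, 6 mm thick), a 10 mm shank and the blade; tip 96 mm and guard's underside 36 mm under this point. z up the handle; x along the blade's width, square to two sides of the handle; yaw varies by 40 degrees.
- driver_tip (a point): Middle of the lower edge of the screwdriver's flat steel blade, 22 mm wide (along x), 3.5 mm thick, 20 mm high; same axes as the handle.
- green_selector_slot (a point): Floor of the slot across the selector to turn, on its axis: green round cap, 60 mm across, on a fixed white box 110 mm square, 50 mm high. The point is 54 mm over the table, the cap's top 68. Slot 7 mm wide at its floor, flaring to 17 at the top. x: along the slot to the orange pointer, turning with the cap. Blade within 3 mm of the axis. A like box has a blue cap; boxes and stand swap places.
- green_selector (a joint): Turn of the green cap, rad, growing clockwise from above. Starts at 0 to 0.2 (pointer near the box's black mark), stop at 1.6 (pointer at the white mark). Light friction (0.06 N m); it stays where it is left. The blade has play in the slot: the cap lags 10 to 20 degrees behind it, so turn the blade that much further.
- blue_selector (a joint): Turn of the blue cap of the other box, of the same make, rad; starts at 0 to 0.2. Not to be turned.
- stand_hole0 (a point): Middle of the mouth of the upright hole in the screwdriver's stand, level with its top: a fixed grey block 90 mm square, 75 mm high; hole 34 mm wide, 70 mm deep, with a 3 mm chamfer. The screwdriver's guard rests on the block's top: its tip is then 60 mm under this point, the middle of its handle 36 mm over it.
There are look-alikes about, which are no part of the job. What is shaped like the part that bears driver_handle but purple or turquoise is not meant.

How it is judged (in metres and radians):
On the way, in this order (a step that is already met when the one before it is completed fails the run):
1. the screwdriver's blade stands in the green selector's slot (distance between driver_tip and green_selector_slot below 0.013 m), for 0.2 s.
2. with the blade still in the slot, the green selector is turned clockwise to within 23 degrees of its stop (value of joint green_selector above 1.2 rad and distance between driver_tip and green_selector_slot below 0.015 m), for 0.2 s.
At the end, for the whole second after the job is handed in: The green selector is turned to 1.2 rad or more (stop at 1.6), and the released screwdriver stands in its stand: tip within 15 mm of the hole's axis and at least 52 mm under its mouth (60 when fully down), within 10 degrees of upright (value of joint green_selector above 1.2 rad and horizontal distance between driver_tip and stand_hole0 below 0.015 m and z of driver_tip in the frame of stand_hole0 below -0.052 m and angle between driver_handle's own z axis and vertical below 0.18 rad); the robot touches nothing.
It fails at once if the blue selector is turned (beyond 0.4 rad) (value of joint blue_selector above 0.4 rad).
It also fails if it takes over 62 s, if anything falls off the work surface, if the arm or the gripper's body presses on something with over 40 N, if the wrist force passes 120 N, or if a joint passes its speed limit or range.

## Working session

There is one attempt and no reset: what is moved stays moved. The work goes in short steps, Python scripts to look and compute and a tool call to move; the robot and the scene stay as the last step left them, time stands still between calls to the robot, and variables do not carry over. Pictures are saved under pics/ and viewed, on a budget of 10 in all, crops included, one or two more only if the job needs it, and the job is handed in when it is done.

Besides the shell and the picture viewer there is one more tool, called after ">>>" by a JSON object that holds its "method" and its "body". jog_arm: Moves the arm, as the interface text tells. Its arguments: {"type":"object","properties":{"moves":{"type":"array","items":{"type":"array","items":{"type":"number"}}},"newtons":{"type":"number"}},"required":["moves"]}

```bash
mkdir -p pics
cat > h.py <<'E'
import numpy as np, cv2
from scipy.spatial.transform import Rotation as R
from cell import get_obs, camera, hand_in
def cam(n):
    c=camera(n); c['Rm']=R.from_quat(c['orientation']).as_matrix(); return c
def px2w(c,u,v,z):
    "pixel -> world at height z (mm)"
    d=np.linalg.inv(c['K'])@[u,v,1]; d=c['Rm']@(d*[1,-1,-1]); p=np.array(c['position'],float)
    return p+d*(z-p[2])/d[2]
def w2px(c,P):
    q=c['Rm'].T@(np.array(P,float)-c['position']); q=c['K']@(q*[1,-1,-1]); return q[:2]/q[2]
E
python3 - <<'E'
from h import *
for n in('top','scene'):
    c=cam(n); cv2.imwrite(f'pics/{n}0.png',c['image']); print(n,{k:v for k,v in c.items() if k!='image'})
print(get_obs())
E
```

```text
top {'K': array([[488.21246788,   0.        , 283.66948953],
       [  0.        , 488.21246788, 202.00133508],
       [  0.        ,   0.        ,   1.        ]]), 'position': array([400.97058691, -20.49018059, 868.43510351]), 'orientation': array([-0.04557586,  0.0294229 ,  0.71379388, -0.6982517 ]), 'Rm': array([[-0.02073482,  0.99413363, -0.10615272],
       [-0.99949752, -0.02315772, -0.02164307],
       [-0.02397436,  0.10565062,  0.99411427]])}
scene {'K': array([[425.02016443,   0.        , 276.56194807],
       [  0.        , 425.02016443, 205.93362788],
       [  0.        ,   0.        ,   1.        ]]), 'position': array([ 9.56938553e+02, -6.57486993e-01,  7.70951547e+02]), 'orientation': array([0.21774981, 0.20420551, 0.6723256 , 0.67739458]), 'Rm': array([[ 0.0125568 , -0.82192801,  0.56945296],
       [ 0.99979086,  0.00112662, -0.0204199 ],
       [ 0.01614213,  0.56959027,  0.82177025]])}
{'t': 0.1, 'qpos': array([-1.22808161,  0.47768078,  0.02233114,  1.55631763, -0.01147932,
        1.10928797, -0.08311347]), 'joint_velocities': array([-0.0012744 , -0.00076728,  0.0004356 , -0.00248245,  0.00142304,
       -0.00151629, -0.00129798]), 'joint_torque': array([ 3.76992597e-03, -5.97756314e+01,  1.61343914e+00, -2.81951040e+01,
        1.28376242e-02,  4.95853266e-03, -1.16996000e-05]), 'eef_pos': array([293.89218851, 607.12737522, 249.46203143]), 'tool_rot': array([ 8.47252732e-01,  5.31189415e-01, -6.27894139e-04,  4.67485388e-04]), 'ft_force': array([-0.08881162,  0.78573257, -0.19669016]), 'moment': array([-0.04218605, -0.00459554,  0.01500217]), 'finger_gap': 85.45969333433409}
```

View pics/top0.png

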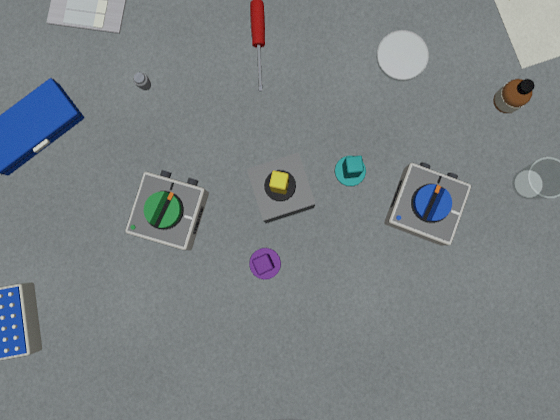

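View pics/scene0.png

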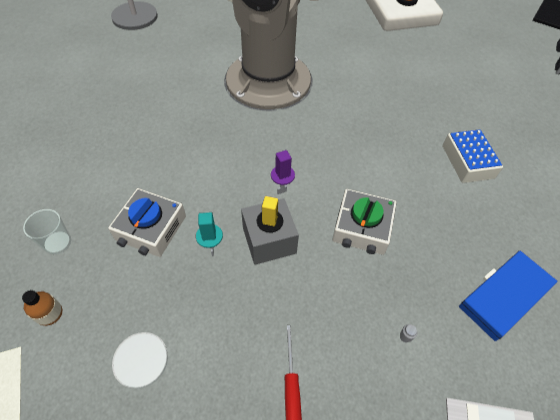

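The top view shows the green cap at about (162,210) with its orange pointer up and to the right. The yellow handle is at about (279,183) over the stand, purple is at (264,263), turquoise at (352,168) and blue at (433,203). Next I'll segment these and zoom in.

Run:
```python
from h import *
C={n:cam(n) for n in('top','scene')}
def blob(c,lo,hi,ctr,r=45):
    h=cv2.cvtColor(c['image'],cv2.COLOR_BGR2HSV); m=cv2.inRange(h,lo,hi)
    k=np.zeros_like(m); cv2.circle(k,ctr,r,255,-1); m&=k
    return m
cs={}
for n,g,y in(('top',(165,208),(280,185)),('scene',(366,212),(270,212))):
    c=C[n]
    mg=blob(c,(45,100,40),(85,255,255),g,30); my=blob(c,(22,120,60),(35,255,255),y,40); mo=blob(c,(5,140,100),(20,255,255),g,30)
    pts=cv2.findNonZero(mg); hull=cv2.convexHull(pts); e=cv2.fitEllipse(hull)
    mo_c=cv2.findNonZero(mo).reshape(-1,2).mean(0)
    print(n,'green ell',e,'w',px2w(c,*e[0],68),'pointer',mo_c,px2w(c,*mo_c,68))
    ys=cv2.findNonZero(my).reshape(-1,2); print(' yellow c',ys.mean(0),'bbox',ys.min(0),ys.max(0), px2w(c,*ys.mean(0),125))
    cs[n]=(g,y)
t=C['top']['image'];s=C['scene']['image']
cr=lambda im,p:cv2.resize(im[p[1]-35:p[1]+35,p[0]-45:p[0]+45],(400,300),interpolation=cv2.INTER_CUBIC)
cv2.imwrite('pics/z1.png',np.vstack([np.hstack([cr(t,(165,208)),cr(t,(280,185))]),np.hstack([cr(s,(366,215)),cr(s,(270,220))])]))
```

```text
top green ell ((162.13189697265625, 209.3373565673828), (36.34553909301758, 37.257328033447266), 86.41490173339844) w [478.9138376  198.52416507  68.        ] pointer [169.87878788 195.93939394] [500.96615537 185.70848999  68.        ]
 yellow c [278.76984127 181.72486772] bbox [269 171] [288 193] [511.90459156   2.58491433 125.        ]
scene green ell ((371.3981018066406, 209.65382385253906), (29.483543395996094, 40.71087646484375), 74.06350708007812) w [479.1773928  207.28217208  68.        ] pointer [362.68181818 222.5       ] [509.70592244 185.76954428  68.        ]
 yellow c [269.41411765 210.84      ] bbox [262 196] [277 226] [520.2512728    2.14328415 125.        ]
```

View pics/z1.png

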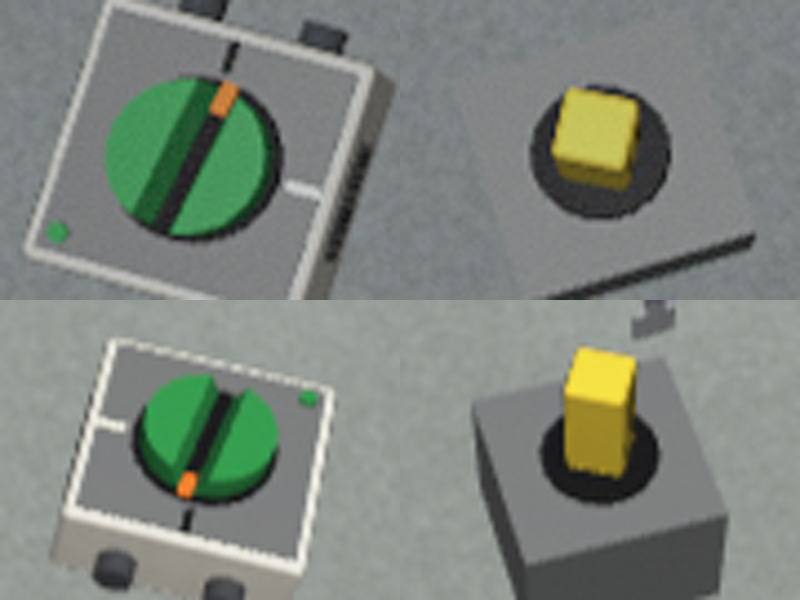

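The crop shows the green slot running from lower left to the orange pointer, which is just clockwise of the black mark. The handle's top face and the guard are clear in both views. I'll compute positions from those corners.

Run:
```python
from h import *
C={n:cam(n) for n in('top','scene')}
O={'tg':(120,173),'th':(235,150),'sg':(321,180),'sh':(225,185)}
def W(k,p,z):
    c=C['top' if k[0]=='t' else 'scene']; o=O[k]; return px2w(c,o[0]+p[0]/4.444,o[1]+p[1]/4.286,z)[:2].round(1)
ang=lambda a,b:np.degrees(np.arctan2(*(b-a)[::-1])).round(1)
for k,q in(('th',[(168,88),(240,98),(230,163),(155,150)]),('sh',[(180,50),(236,58),(228,105),(167,95)])):
    P=[W(k,p,141) for p in q]; print(k,'handle',np.mean(P,0),'edge angs',[ang(P[i],P[(i+1)%4]) for i in range(4)],[np.linalg.norm(P[i]-P[(i+1)%4]).round(1) for i in range(4)])
print('guard',W('th',(200,152),81),W('sh',(200,155),81))
P=[W('th',p,75) for p in((62,90),(355,235))];print('stand top left/right corners',P,np.mean(P,0))
P=[W('sh',p,75) for p in((73,105),(327,215))];print('stand scene',P,np.mean(P,0))
for k,q in(('tg',[(108,0),(372,70),(28,250)]),('sg',[(110,40),(332,90),(300,268),(68,212)])):
    P=[W(k,p,50) for p in q]; print(k,'box',P,'ctr',(P[1]+P[-1])/2, ang(P[0],P[1]))
    if len(P)==4: print((P[0]+P[2])/2)
# slot floor line
a,b=W('tg',(165,230),54),W('tg',(222,110),54);print('slot top',a,b,ang(a,b))
a,b=W('sg',(230,95),54),W('sg',(190,180),54);print('slot scene',a,b,ang(a,b))
```

```text
th handle [513.5     0.775] edge angs [np.float64(-99.8), np.float64(170.3), np.float64(78.4), np.float64(-12.4)] [np.float64(24.8), np.float64(23.2), np.float64(25.8), np.float64(22.4)]
sh handle [513.75   4.3 ] edge angs [np.float64(79.4), np.float64(-8.5), np.float64(-101.7), np.float64(167.5)] [np.float64(23.4), np.float64(24.5), np.float64(25.1), np.float64(24.0)]
guard [512.3   2.1] [514.5   3.4]
stand top left/right corners [array([538.4,  53. ]), array([479.9, -54. ])] [ 5.0915e+02 -5.0000e-01]
stand scene [array([483.2, -53. ]), array([542.4,  57.7])] [512.8    2.35]
tg box [array([543.7, 234.5]), array([513.2, 132.6]), array([444.8, 264.1])] ctr [479.   198.35] -106.7
sg box [array([414.6, 165.1]), array([445.1, 266.8]), array([544.8, 235.3]), array([514.6, 135.6])] ctr [479.85 201.2 ] 73.3
[479.7 200.2]
slot top [451.2 210.6] [498.1 189.2] -24.5
slot scene [450.9 216.9] [499.6 191.8] -27.3
```

>>> {"method": "jog_arm", "body": {"moves": [[1, -0.0249, 0.0256, 0, 0], [1, -0.0249, 0.0256, 0, 0], [1, -0.0249, 0.0256, 0, 0], [1, -0.0249, 0.0256, 0, 0], [1, -0.0249, 0.0256, 0, 0], [1, -0.0249, 0.0256, 0, 0], [1, -0.0249, 0.0256, 0, 0], [1, -0.0249, 0.0256, 0, 0], [1, -0.0249, 0.0256, 0, 0], [1, -0.0249, 0.0256, 0, 0], [1, -0.0249, 0.0256, 0, 0], [1, -0.0249, 0.0256, 0, 0]], "newtons": 60}}

```text
t: 1.3
eef_pos: [440.7, 203.1, 250.6]
tool_rot: [0.847, 0.531, 0.0, -0.0]
ft_force: [1.8, 0.3, -0.3]
finger_gap: 85.4
```

>>> {"method": "jog_arm", "body": {"moves": [[1, -0.0249, 0.0256, 0, 0], [1, -0.0249, 0.0256, 0, 0], [1, -0.0249, 0.0256, 0, 0], [1, -0.0249, 0.0256, 0, 0], [1, -0.0249, 0.0256, 0, 0], [1, -0.0249, 0.0256, 0, 0], [1, 0, 0, 0, -5.1], [1, 0, 0, 0, -5.1], [1, 0, 0, 0, -5.1], [1, 0, 0, 0, 0], [1, 0, 0, 0, 0]]}}

```text
t: 2.22
eef_pos: [513.5, 3.4, 250.3]
tool_rot: [0.77, 0.638, 0.0, -0.0]
ft_force: [0.2, -0.3, 0.6]
finger_gap: 85.3
```

```bash
cat >> h.py <<'E'
def tcp():
    o=get_obs(); M=R.from_quat(o['tool_rot']).as_matrix()
    print('tcp',o['eef_pos'].round(1),'xang',np.degrees(np.arctan2(M[1,0],M[0,0])).round(2),'zdir',M[:,2].round(3),'q',o['qpos'].round(2),'F',o['ft_force'].round(1),'gap',round(o['finger_gap'],1),'t',round(o['t'],2))
    return o['eef_pos'],M
def to(x,y,z):
    p,M=tcp(); print('shift tool axes m',(M.T@(np.array([x,y,z])-p)/1000).round(4))
E
python3 -c "
from h import *
to(513.5,2.5,113)"
```

```text
tcp [513.5   3.4 250.3] xang 79.32 zdir [ 0.  0. -1.] q [-0.39  0.21  0.31  1.95 -0.08  0.99  1.33] F [ 0.2 -0.3  0.6] gap 85.3 t 2.22
shift tool axes m [-9.000e-04  1.000e-04  1.373e-01]
```

>>> {"method": "jog_arm", "body": {"moves": [[1, 0, 0, 0.03, 0], [1, 0, 0, 0.03, 0], [1, 0, 0, 0.03, 0], [1, 0, 0, 0.025, 0], [1, 0, 0, 0.015, 0], [1, 0, 0, 0.007, 0], [1, 0, 0, 0, 0], [0, 0, 0, 0, 0], [0, 0, 0, 0, 0], [0, 0, 0, 0, 0], [0, 0, 0, 0, 0], [0, 0, 0, 0, 0]], "newtons": 60}}

```text
t: 3.22
eef_pos: [514.0, 3.4, 114.1]
tool_rot: [0.769, 0.639, 0.001, 0.0]
ft_force: [-2.2, 2.3, 25.6]
finger_gap: 25.8
```

>>> {"method": "jog_arm", "body": {"moves": [[0, 0, 0, 0, 0], [0, 0, 0, 0, 0], [0, 0, 0, 0, 0], [0, 0, 0, 0, 0]]}}

```text
t: 3.55
eef_pos: [514.3, 3.4, 114.2]
tool_rot: [0.769, 0.639, 0.001, 0.0]
ft_force: [-0.8, -0.1, 6.2]
finger_gap: 25.2
```

>>> {"method": "jog_arm", "body": {"moves": [[0, 0, 0, -0.01, 0], [0, 0, 0, -0.02, 0], [0, 0, 0, -0.025, 0], [0, 0, 0, -0.025, 0], [0, 0, 0, -0.025, 0], [0, 0, 0, -0.02, 0], [0, 0, 0, -0.01, 0], [0, 0, 0, 0, 0], [0, 0, 0, 0, 0]]}}

```text
t: 4.3
eef_pos: [513.3, 3.5, 248.1]
tool_rot: [0.769, 0.639, 0.0, -0.0]
ft_force: [-0.1, -0.9, -1.2]
finger_gap: 25.7
```

Run:
```python
from h import *
tcp(); c=cam('scene'); t=cam('top')
p=w2px(c,(514,3,190)).astype(int); print(p)
a=cv2.resize(c['image'][p[1]-60:p[1]+60,p[0]-60:p[0]+60],(600,600),interpolation=cv2.INTER_CUBIC)
print(w2px(c,(514.3,3.4,150)),w2px(c,(514.3,3.4,210)))
cv2.imwrite('pics/lift.png',a)
```

```text
tcp [513.3   3.5 248.1] xang 79.48 zdir [ 0.  0. -1.] q [-0.4   0.21  0.31  1.96 -0.08  0.98  1.34] F [-0.1 -0.9 -1.2] gap 25.7 t 4.3
[269 186]
[270.13725206 200.28454417] [270.27028251 179.52532003]
```

View pics/lift.png

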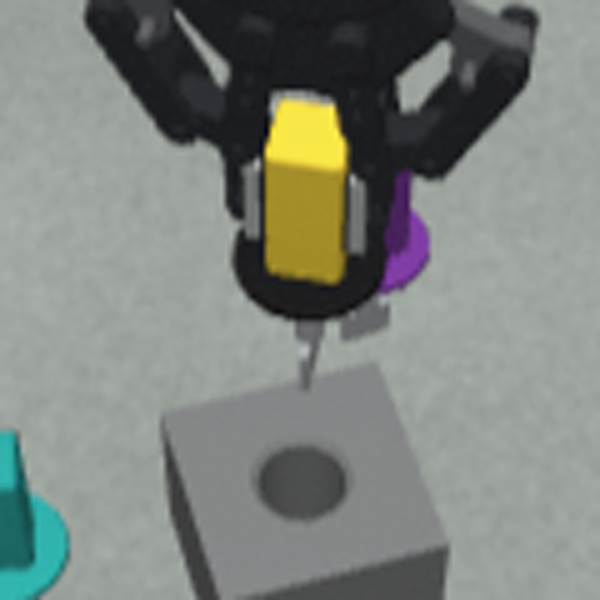

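The scene crop shows the screwdriver lifted, with the blade edge-on to the camera: tip near crop (305,390), full picture (270,204). So the blade's width is square to the jaws, at about -10.5°. The hole is at crop (302,483).

>>> {"method": "jog_arm", "body": {"moves": [[0, 0, 0, 0, 5.2], [0, 0, 0, 0, 5.2], [0, 0, 0, 0, 5.1], [0, 0.0203, -0.0145, 0, 0], [0, 0.0203, -0.0145, 0, 0], [0, 0.0203, -0.0145, 0, 0], [0, 0.0203, -0.0145, 0, 0], [0, 0.0203, -0.0145, 0, 0], [0, 0.0203, -0.0145, 0, 0], [0, 0.0203, -0.0145, 0, 0], [0, 0.0203, -0.0145, 0, 0], [0, 0, 0, 0.02, 0]]}}

```text
t: 5.4
eef_pos: [480.6, 206.9, 229.5]
tool_rot: [0.846, 0.533, 0.002, -0.001]
ft_force: [1.3, 0.3, -2.3]
finger_gap: 24.9
```

>>> {"method": "jog_arm", "body": {"moves": [[0, 0, 0, 0.03, 0], [0, 0, 0, 0.02, 0], [0, 0, 0, 0, 0], [0, 0, 0, 0, 0]]}}

```text
t: 5.73
eef_pos: [479.4, 199.5, 176.6]
tool_rot: [0.848, 0.53, -0.002, 0.0]
ft_force: [0.8, 0.6, -2.1]
finger_gap: 25.5
```

Run:
```python
from h import *
to(480,200.3,178)
c=cam('scene'); h0=px2w(c,209+302/5,126+483/5,75); print('hole scene',h0)
p=w2px(c,(480,200,70)).astype(int); print(p)
x,y=p[0]-45,p[1]-50
a=cv2.resize(c['image'][y:y+80,x:x+90],(675,600),interpolation=cv2.INTER_CUBIC); print(x,y)
for z in(68,79,99):print(z,(w2px(c,(480,200.3,z))-[x,y])*7.5)
cv2.imwrite('pics/over.png',a)
```

```text
tcp [479.4 199.5 176.6] xang 63.96 zdir [-0.004 -0.003 -1.   ] q [-0.69  0.32  0.22  2.01 -0.09  0.83  0.69] F [ 0.8  0.6 -2.1] gap 25.5 t 5.73
shift tool axes m [ 0.001   0.0002 -0.0014]
hole scene [513.97545701   2.25068906  75.        ]
[368 209]
323 159
68 [337.45785565 382.4786348 ]
79 [345.46991891 359.15021625]
99 [360.48555895 315.4297507 ]
```

View pics/over.png

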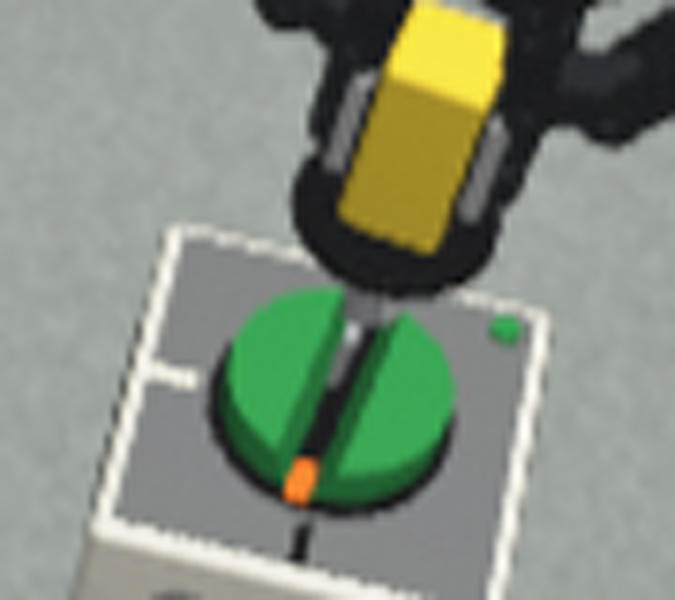

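The blade is just above the slot and parallel to it. The cap's centre at crop (340,385) agrees with the prediction of (337,382). I'll descend gently.

>>> {"method": "jog_arm", "body": {"moves": [[0, 0.0007, 0, 0.004, 0], [0, 0, 0, 0.004, 0], [0, 0, 0, 0.004, 0], [0, 0, 0, 0.004, 0], [0, 0, 0, 0.002, 0], [0, 0, 0, 0.002, 0], [0, 0, 0, 0, 0], [0, 0, 0, 0, 0]]}}

```text
t: 6.45
eef_pos: [480.9, 200.8, 158.3]
tool_rot: [0.848, 0.53, -0.0, -0.0]
ft_force: [1.2, -0.9, -1.2]
finger_gap: 25.4
```

>>> {"method": "jog_arm", "body": {"moves": [[0, 0, 0, 0.001, 0], [0, 0, 0, 0, 0], [0, 0, 0, 0, 0]]}}

```text
t: 6.7
eef_pos: [480.9, 200.9, 157.4]
tool_rot: [0.848, 0.53, 0.0, -0.0]
ft_force: [-0.4, -0.1, -1.0]
finger_gap: 25.2
```

```bash
python3 -c "
from h import *
to(480,200.3,153)"
```

```text
tcp [480.9 200.9 157.4] xang 63.98 zdir [ 0.  0. -1.] q [-0.69  0.34  0.21  2.02 -0.1   0.79  0.7 ] F [-0.4 -0.1 -1. ] gap 25.2 t 6.7
shift tool axes m [-0.001  -0.0006  0.0044]
```

>>> {"method": "jog_arm", "body": {"moves": [[0, -0.0005, -0.0005, 0.0015, 0], [0, 0, 0, 0.001, 0], [0, 0, 0, 0.001, 0], [0, 0, 0, 0, 0], [0, 0, 0, 0, 0]]}}

```text
t: 7.12
eef_pos: [480.2, 200.6, 153.7]
tool_rot: [0.848, 0.53, -0.0, -0.0]
ft_force: [-0.5, 0.2, -2.1]
finger_gap: 25.3
```

Run:
```python
from h import *
tcp(); n=0
c=cam('scene'); x,y=323,159
cv2.imwrite('pics/in.png',cv2.resize(c['image'][y:y+80,x:x+90],(675,600),interpolation=cv2.INTER_CUBIC))
```

```text
tcp [480.2 200.6 153.7] xang 63.97 zdir [-0. -0. -1.] q [-0.69  0.35  0.21  2.02 -0.1   0.78  0.7 ] F [-0.5  0.2 -2.1] gap 25.3 t 7.12
```

View pics/in.png

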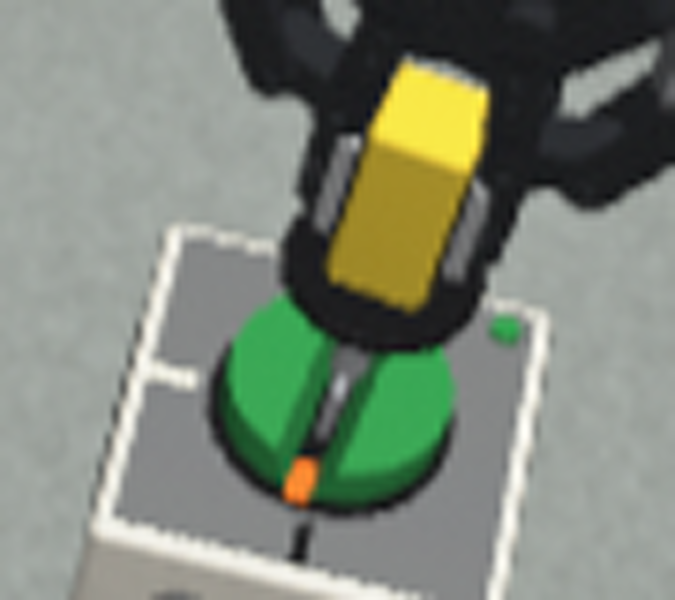

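The blade is in the slot, about 0.5 mm off the floor, with no side load. Now I'll turn clockwise.

>>> {"method": "jog_arm", "body": {"moves": [[0, 0, 0, 0, 6], [0, 0, 0, 0, 6], [0, 0, 0, 0, 6], [0, 0, 0, 0, 6], [0, 0, 0, 0, 6], [0, 0, 0, 0, 6], [0, 0, 0, 0, 6], [0, 0, 0, 0, 6], [0, 0, 0, 0, 6], [0, 0, 0, 0, 6], [0, 0, 0, 0, 6], [0, 0, 0, 0, 6]]}}

```text
t: 8.17
eef_pos: [479.7, 200.4, 153.7]
tool_rot: [0.997, -0.072, -0.001, 0.0]
ft_force: [-0.2, -0.5, -1.4]
finger_gap: 25.1
```

>>> {"method": "jog_arm", "body": {"moves": [[0, 0, 0, 0, 6], [0, 0, 0, 0, 6], [0, 0, 0, 0, 4], [0, 0, 0, 0, 4], [0, 0, 0, 0, 0], [0, 0, 0, 0, 0], [0, 0, 0, 0, 0]]}}

```text
t: 8.75
eef_pos: [479.9, 200.5, 153.7]
tool_rot: [0.97, -0.241, -0.0, 0.0]
ft_force: [-1.1, -0.3, -0.9]
finger_gap: 25.1
```

Run:
```python
from h import *
tcp(); print(get_obs()['moment'])
c=cam('scene'); x,y=323,159
cv2.imwrite('pics/turned.png',cv2.resize(c['image'][y:y+80,x:x+90],(675,600),interpolation=cv2.INTER_CUBIC))
```

```text
tcp [479.9 200.5 153.7] xang -27.91 zdir [-0.001 -0.    -1.   ] q [-0.99  0.39  0.59  2.04 -0.3   0.79 -0.7 ] F [-1.1 -0.3 -0.9] gap 25.1 t 8.75
[-0.27752791  0.39286191  0.02957206]
```

View pics/turned.png

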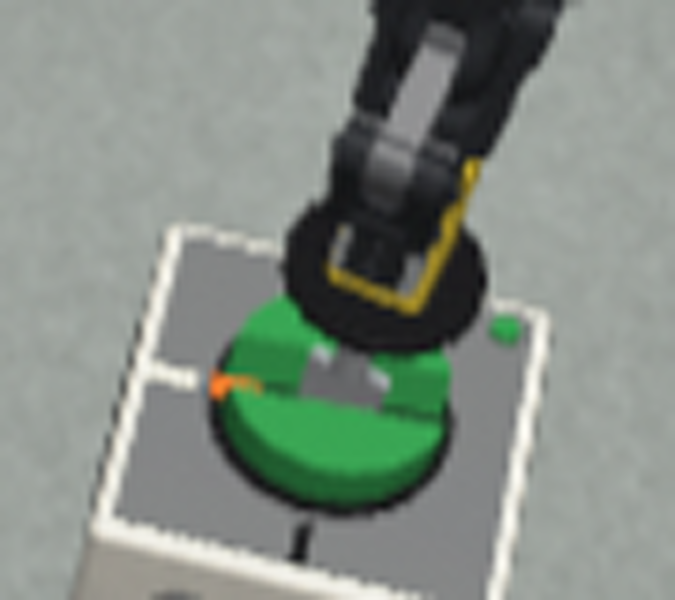

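The pointer, at crop about (215,385), is next to the white mark at (190,378). I'll turn a few degrees more and watch the moment, to be sure it's near the stop.

>>> {"method": "jog_arm", "body": {"moves": [[0, 0, 0, 0, 2], [0, 0, 0, 0, 2], [0, 0, 0, 0, 0], [0, 0, 0, 0, 0]]}}

```text
t: 9.13
eef_pos: [480.0, 200.5, 153.7]
tool_rot: [0.961, -0.275, -0.0, 0.0]
ft_force: [-2.0, -1.3, -1.3]
finger_gap: 25.5
```

Run:
```python
from h import *
tcp(); print(get_obs()['moment'])
c=cam('scene')
a0=px2w(c,323+300/7.5,159+480/7.5,68)[:2]; h=cv2.cvtColor(c['image'],cv2.COLOR_BGR2HSV)
m=cv2.inRange(h,(5,140,100),(20,255,255)); m[:190]=0;m[235:]=0;m[:,:335]=0;m[:,395:]=0
q=cv2.findNonZero(m).reshape(-1,2).mean(0)
for P in(a0,px2w(c,*q,68)[:2]): d=P-[480,200.5]; print(P,np.degrees(np.arctan2(d[1],d[0])),np.linalg.norm(d))
```

```text
tcp [480.  200.5 153.7] xang -31.93 zdir [-0.001 -0.    -1.   ] q [-1.    0.4   0.61  2.04 -0.31  0.79 -0.76] F [-2.  -1.3 -1.3] gap 25.5 t 9.13
[-0.23455562  0.52802968  0.0344167 ]
[510.87140172 186.24798468] -24.780764795269093 34.00240263047339
[477.77205076 169.52701451] -94.11431448374692 31.053012538023278
```

>>> {"method": "jog_arm", "body": {"moves": [[0, 0, 0, 0, 2], [0, 0, 0, 0, 2], [0, 0, 0, 0, 0], [0, 0, 0, 0, 0]]}}

```text
t: 9.52
eef_pos: [480.0, 200.6, 153.7]
tool_rot: [0.951, -0.308, -0.0, 0.0]
ft_force: [-1.9, -0.8, -0.8]
finger_gap: 25.1
```

Run:
```python
from h import *
tcp(); print(get_obs()['moment'])
c=cam('scene');x,y=323,159
cv2.imwrite('pics/turned2.png',cv2.resize(c['image'][y:y+80,x:x+90],(675,600),interpolation=cv2.INTER_CUBIC))
for a in (-108,-102,-96,-90): print(a,(w2px(c,(480+30*np.cos(np.radians(a)),200.5+30*np.sin(np.radians(a)),68))-[x,y])*7.5,(w2px(c,(480+30*np.cos(np.radians(a)),200.5+30*np.sin(np.radians(a)),54))-[x,y])*7.5)
```

```text
tcp [480.  200.6 153.7] xang -35.92 zdir [-0.001 -0.    -1.   ] q [-1.02  0.4   0.63  2.05 -0.33  0.79 -0.82] F [-1.9 -0.8 -0.8] gap 25.1 t 9.52
[-0.26297221  0.65329749  0.10850015]
-108 [228.04030013 354.12356833] [219.58681284 383.32746784]
-102 [226.33096011 363.41164299] [217.88314687 392.55109343]
-96 [225.83856854 372.94658054] [217.37997063 402.01912904]
-90 [226.57607444 382.62588194] [218.09014914 411.62976437]
```

View pics/turned2.png

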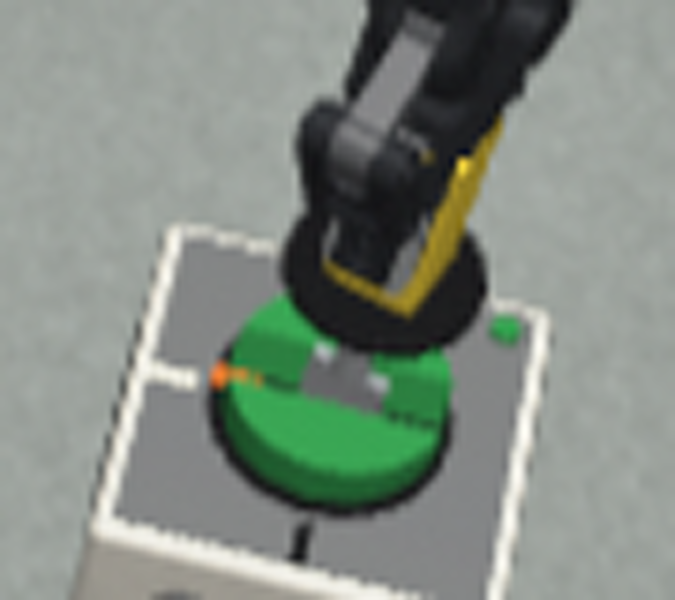

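The pointer now meets the white mark at crop (218,375) and the moment is rising, so the cap is at its stop. I'll unload the blade and lift out.

>>> {"method": "jog_arm", "body": {"moves": [[0, 0, 0, 0, -4], [0, 0, 0, 0, -5], [0, 0, 0, -0.005, 0], [0, 0, 0, -0.01, 0], [0, 0, 0, -0.015, 0], [0, 0, 0, -0.02, 0], [0, 0, 0, -0.025, 0], [0, 0, 0, -0.02, 0], [0, 0, 0, 0, -7], [0, 0, 0, 0, -7], [0, 0, 0, 0, -7], [0, 0, 0, 0, -7]]}}

```text
t: 10.57
eef_pos: [480.8, 200.8, 250.1]
tool_rot: [1.0, 0.01, 0.001, -0.001]
ft_force: [0.3, -0.4, -1.6]
finger_gap: 25.4
```

>>> {"method": "jog_arm", "body": {"moves": [[0, 0, 0, 0, -7], [0, 0, 0, 0, -7], [0, 0, 0, 0, -7], [0, 0, 0, 0, -7], [0, 0, 0, 0, -7], [0, 0, 0, 0, -7], [0, 0, 0, 0, -7], [0, 0, 0, 0, -7], [0, 0, 0, 0, -7], [0, 0, 0, 0, -7], [0, 0, 0, 0, -7], [0, 0, 0, 0, 0]]}}

```text
t: 11.57
eef_pos: [480.8, 200.6, 249.9]
tool_rot: [0.777, 0.63, 0.001, 0.0]
ft_force: [-0.1, -0.2, -0.7]
finger_gap: 25.7
```

```bash
python3 -c "
from h import *
to(514,3.2,248)"
```

```text
tcp [480.8 200.6 249.9] xang 78.07 zdir [ 0.002  0.001 -1.   ] q [-0.8   0.23  0.34  1.94 -0.09  0.99  0.94] F [-0.1 -0.2 -0.7] gap 25.7 t 11.57
shift tool axes m [-0.1862  0.0732  0.0018]
```

>>> {"method": "jog_arm", "body": {"moves": [[0, -0.0233, 0.0092, 0, 0], [0, -0.0233, 0.0092, 0, 0], [0, -0.0233, 0.0092, 0, 0], [0, -0.0233, 0.0092, 0, 0], [0, -0.0233, 0.0092, 0, 0], [0, -0.0233, 0.0092, 0, 0], [0, -0.0233, 0.0092, 0, 0], [0, -0.0233, 0.0092, 0, 0], [0, 0, 0, 0.02, 0], [0, 0, 0, 0.02, 0], [0, 0, 0, 0, 0], [0, 0, 0, 0, 0]]}}

```text
t: 12.57
eef_pos: [513.0, 2.9, 208.8]
tool_rot: [0.778, 0.628, -0.001, -0.0]
ft_force: [0.0, 0.4, -2.1]
finger_gap: 25.4
```

Run:
```python
from h import *
to(514,3.2,208)
c=cam('scene');x,y=225,155
cv2.imwrite('pics/back.png',cv2.resize(c['image'][y:y+80,x:x+90],(675,600),interpolation=cv2.INTER_CUBIC))
```

```text
tcp [513.    2.9 208.8] xang 77.76 zdir [-0.001 -0.    -1.   ] q [-0.5   0.27  0.45  2.   -0.15  0.9   1.38] F [ 0.   0.4 -2.1] gap 25.4 t 12.57
shift tool axes m [0.0005 0.0009 0.0008]
```

View pics/back.png

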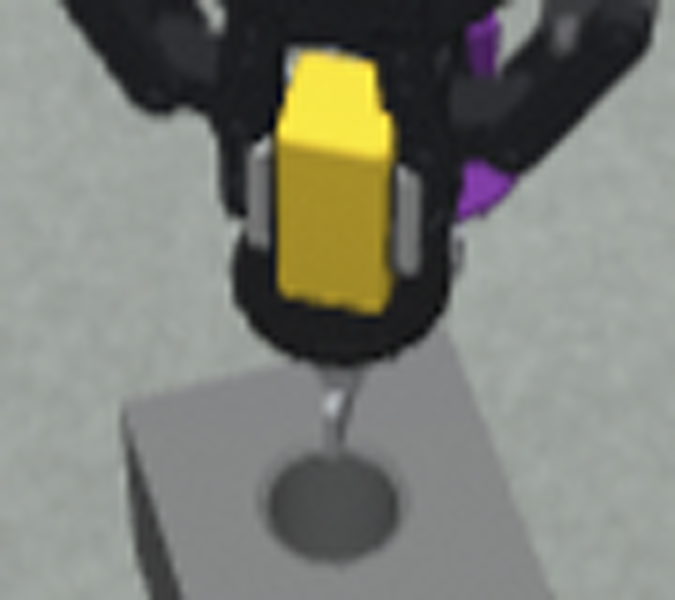

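The tip at crop (335,440) is over the hole at (333,505), laterally centred. I'll lower it.

>>> {"method": "jog_arm", "body": {"moves": [[0, 0.0003, 0.0005, 0.01, 0], [0, 0, 0, 0.015, 0], [0, 0, 0, 0.015, 0], [0, 0, 0, 0.015, 0], [0, 0, 0, 0.015, 0], [0, 0, 0, 0.01, 0], [0, 0, 0, 0.006, 0], [0, 0, 0, 0.004, 0], [0, 0, 0, 0.002, 0], [0, 0, 0, 0, 0], [0, 0, 0, 0, 0]]}}

```text
t: 13.53
eef_pos: [514.4, 3.2, 117.3]
tool_rot: [0.777, 0.629, 0.0, 0.0]
ft_force: [1.0, -0.3, -1.6]
finger_gap: 25.3
```

>>> {"method": "jog_arm", "body": {"moves": [[0, 0, 0, 0.0013, 0], [0, 0, 0, 0, 0], [0, 0, 0, 0, 0]]}}

```text
t: 13.78
eef_pos: [514.1, 3.2, 115.7]
tool_rot: [0.777, 0.629, 0.0, 0.0]
ft_force: [-0.2, 0.5, -1.9]
finger_gap: 25.2
```

Free so far, and about 1.5 mm remains. I'll lower that, release and withdraw.

>>> {"method": "jog_arm", "body": {"moves": [[0, 0, 0, 0.001, 0], [0, 0, 0, 0.0005, 0], [0, 0, 0, 0, 0], [0, 0, 0, 0, 0], [0.5, 0, 0, 0, 0], [0.8, 0, 0, 0, 0], [1, 0, 0, 0, 0], [1, 0, 0, 0, 0], [1, 0, 0, 0, 0], [1, 0, 0, 0, 0], [1, 0, 0, 0, 0], [1, 0, 0, 0, 0]]}}

```text
t: 14.78
eef_pos: [514.0, 3.2, 114.0]
tool_rot: [0.777, 0.629, 0.0, 0.0]
ft_force: [0.6, -1.6, -0.2]
finger_gap: 85.6
```

>>> {"method": "jog_arm", "body": {"moves": [[1, 0, 0, -0.01, 0], [1, 0, 0, -0.02, 0], [1, 0, 0, -0.03, 0], [1, 0, 0, -0.03, 0], [1, 0, 0, -0.03, 0], [1, -0.03, -0.02, 0, 0], [1, -0.03, -0.02, 0, 0], [1, -0.03, -0.02, 0, 0], [1, -0.03, -0.02, 0, 0], [1, 0, 0, 0, 0], [1, 0, 0, 0, 0]]}}

```text
t: 15.7
eef_pos: [409.6, -98.8, 234.7]
tool_rot: [0.779, 0.628, 0.001, -0.0]
ft_force: [-0.5, 0.1, 0.1]
finger_gap: 85.7
```

Run:
```python
from h import *
tcp(); c=cam('scene')
cv2.imwrite('pics/end.png',cv2.resize(c['image'][150:290,220:420],(800,560),interpolation=cv2.INTER_CUBIC))
```

```text
tcp [409.6 -98.8 234.7] xang 77.75 zdir [ 0.001  0.001 -1.   ] q [-0.42  0.06  0.54  2.17 -0.04  0.92  1.5 ] F [-0.5  0.1  0.1] gap 85.7 t 15.7
```

View pics/end.png

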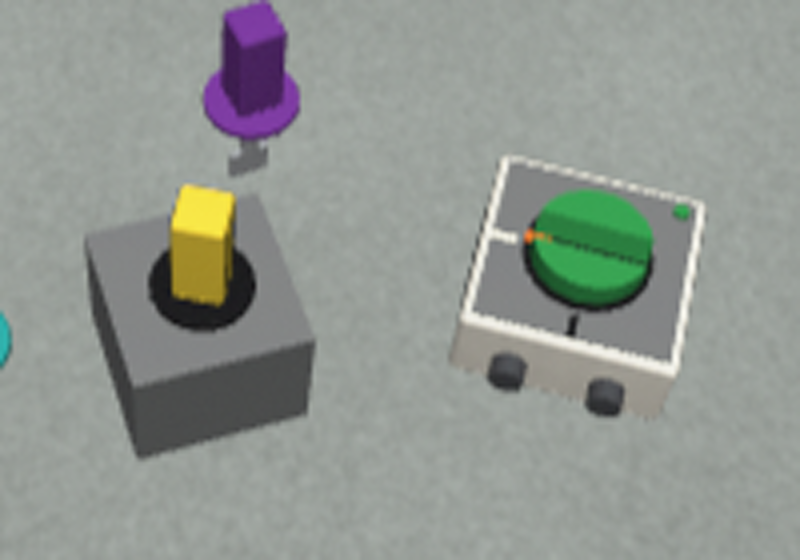

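The screwdriver stands upright with its guard flat on the stand, at crop (203,285). The green pointer at (530,237) is still at the white mark, and the gripper is clear.

```bash
python3 -c "
from h import *
print(hand_in())"
```

```text
the job is handed in; nothing more can be done
None
```

The job is done and handed in at about 15.8 s of the 62 s allowed; no verdict was reported. I took the yellow screwdriver from its stand, set the blade in the green slot and turned it clockwise. I then put it back in the stand, released it and moved the arm clear.

- **Green selector:** in the last picture the orange pointer is still at the white mark. One earlier pointer measurement gave only about 1.35 rad. It was partly hidden, so I turned 4° further until the pointer met the mark and the moment rose.
- **Screwdriver:** it stands upright with its guard flat on the stand. The gripper was back at its grasp height (114.0 mm against 114.2) when it let go.
- **Forces:** those shown after each move stayed small, with a brief 26 N peak while gripping.
- **Blue selector:** the arm never went near it, but I did not measure it again at the end.

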